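# Prop open the lid of a bulk-goods bin with its stay rod

### The job

The wooden bulk bin has to stand open for refilling. Take the stay rod by its red side grip, raise the lid with it, and feel the rod's nose down into the holding hole of the brass catch plate on the bin's side until the collar sits on the plate; then let go, so that the lid stands propped on the rod. Work gently: do not ram or lean hard on the catch plate, do not let the lid drop or slam, and leave the jar, the oil bottle and the scoop where they are.

Things in the scene. Friction and masses are not known exactly. Their poses are not given: they have to be found in the camera images.
- bin: Open-topped wooden bin, fixed to the table, 320 mm (x) by 300 mm (y) by 240 mm high, walls 14 mm. Its origin lies on the table straight below the nominal hole of the catch, 18 mm outside the bin's right wall; its x axis points from the bin's front to its hinged back, z up. In this frame the bin reaches from x = -180 to +140 and from y = +18 to +318 mm (all of it to the left of the stay rod).
- lid_hinge (a point): Point on the lid's hinge axis (which runs along the bin's y) at the right-hand end of the bin's back rim: 140, 18, 240 mm in the bin's frame.
- lid (a joint): Lid angle in rad: 0 shut, grows as the front edge rises, stop at 1.45. The lid is a wooden board, 335 by 300 by 14 mm, about 0.6 kg (0.45 to 0.75), and has no handle of its own: it is raised by pushing it up with the stay rod. Nothing else holds it up: let go and it falls. With the rod seated it stands at about 0.80 (0.77 to 0.82).
- stay_pivot (a point): The stay's pivot on the right edge of the lid, 220 mm in front of the hinge axis and 7 mm above the lid's underside, in the vertical plane y = 0 of the bin's frame. Rubber grommet: the rod swings about the bin's y axis with slight friction and has +-4 mm of soft side play along y.
- stay (a joint): Angle of the stay rod relative to the lid in rad: 0 square to the lid's underside; grows as the nose swings towards the hinge. Rod's lean from vertical in the world = stay minus lid (positive: nose towards the hinge). When the lid is shut the rod hangs down beside the bin's right wall, roughly vertical. Range -0.6 to 1.5.
- stay_grip (a point): Centre of the red plastic grip on the stay rod: a round bar 18 mm thick and 66 mm long that spins freely on its pin like a crank handle (so the rod can lean while the grip is held), level, pointing straight out from the bin's right wall (along the bin's -y). Its centre is 85 mm out from the rod, on a line crossing the rod 138 mm from the pivot and 58 mm above the nose's end. Best pinched from above, fingers closing along the bin's x. The rod has about 0.22 kg.
- stay_tip (a point): End of the stay rod's round nose: steel rod 8 mm thick, 196 mm from the pivot. A collar of 18 mm stops it: the collar's underside is 18 mm above the nose's end.
- catch: Catch on the bin's right wall: dark angle iron carrying a level brass plate 90 mm (x) by 36 mm (y), 6 mm thick, its top 225 mm above the table. Origin and axes as the bin's. One holding hole goes through the middle of the plate (which is slotted and can sit up to 20 mm forwards or backwards), 11 mm (x) by 15 mm (y). The rod, as it hangs, is in front of the plate and lower: it has to come up in front of the plate before it swings back over it.
- catch_mark (a point): Nominal place of the holding hole, on the plate's top face (0, 0, 225 mm in the bin's frame). The plate is adjustable and was set by hand: the real hole lies up to 20 mm forwards or backwards of this point along the bin's x (not sideways) and has to be felt for with the nose or seen. The plate does not move under working loads; it bends if pressed with more than 20 N (the propped lid itself loads it with about 4 to 12 N).
- jar_mid (a point): Amber jar with a wooden cap, 90 mm wide, 150 mm tall, standing to the right of the bin (middle, half-way up). To be left alone.
- oil_mid (a point): Green oil bottle, 60 mm wide, 190 mm tall, standing behind and to the right (middle, half-way up). To be left alone.
- scoop_grip (a point): Small scoop with a dark wooden handle and a steel bowl lying on the table to the right of the bin, 160 mm long (point on its handle). To be left alone.

How it is judged:
By the outcome, as a careful person would: the job done as asked, in the order asked, and still so for the second after the job is handed in, with the robot touching nothing.
It also fails if it takes over 72 s, if anything falls off the work surface, if the arm or the gripper's body presses on something with over 40 N, if the wrist force passes 120 N, or if a joint passes its speed limit or range.

### The arm

A 6-joint arm with a two-finger parallel gripper is mounted at the origin on the work surface. World frame = base frame: x ahead of the robot, y to its left, z up, the work surface at z = 0. Lengths are in m, angles in rad, forces in N, time in s.
With the tool pointing down it reaches from about 0.35 to 0.875 m from the base axis. Payload 15.5 kg.
Tool frame: the origin (TCP) lies midway between the tips of the shut fingers; the grasp point (between the pads) lies 19 mm behind it; x points along the fingers, y is the direction in which the jaws open and shut, and the axes are right-handed (so a half turn about x gives the same grasp; the last joint's range is limited). The gripper opens to 85 mm and grips with 20 to 120 N. Pads are 22 mm wide; open, the fingers measure 114 mm over their backs; the gripper's body (76 mm by 85 mm) begins 54 mm behind the grasp point. The pads swing forward as they close: fully open they stand 13 mm farther back than shut.
Start: joints at [1.109, 0.494, 1.345, -0, 1.302, -0.096], TCP at [0.224, 0.583, 0.211] pointing down, gripper open.
Joint ranges: [-2.91, 2.91], [-0.82, 2.16], [0.22, 2.67], [-1.22, 4.37], [0.12, 2.79], [-3.08, 3.08]. Speed limits (rad/s): [1.89, 1.89, 2.57, 3.01, 3.01, 3.01].

### API

Orientations are given as a unit quaternion [w, x, y, z].
In Python, from rig import sensors, camera, camera_info, bot, nets gives the robot as it stands.
- The arm moves only by the tool move_arm, never from a script. Its arguments are lists of equal length, an entry for each row: "delta_pos": the shift along the tool's x, y, z in m, a list of three; "dr": the turn, a rotation vector about the tool's x, y, z in degrees, a list of three; "hand": the finger opening in m, from 0 to 0.0854. A call has 1 to 10 rows; each row is the pose to reach, as a shift and turn from the pose commanded when the call began, along the tool's axes at that moment; what a row does not reach only later rows make up. A row lasts 1/10 s, in which the tool goes at most 50 mm and 8.59 degrees, less where a joint would pass 70% of its speed; a pose out of reach is approached as far as the arm can. A call with a gripper value outside its range is refused whole. The fingers move at their own pace and stop on an object; the grip force is fixed at half the most. Time passes only in rows, so rows that repeat a pose let the fingers close. It gives the time, the measured TCP pose, the force and the opening at its end, in the units of the state.
- sensors.observe(): the state, without advancing time (a new reading comes with each control period).
- camera(name): name is "scene" or "top" or "wrist"; returns the picture (420x560x3 uint8, red, green, blue); there is no depth.
- camera_info(name): a dict with "K" (3x3 intrinsics, pixels), "k1" (the pictures are not rectified: a ray, as slopes to the right and down, at radius r is drawn at 1 + k1 r^2 times it, then the intrinsics apply), "camera_from_world" (4x4, takes a point from world to camera coordinates); the wrist camera has in their place "T_tool_cam" (4x4, takes a point from camera to tool coordinates, whose origin is the TCP and whose axes are the tool frame's). Camera axes: x right, y up, looking along -z (the intrinsics and any distortion apply to the point x, -y, -z); pixel columns grow to the right and rows downward; lengths in m; the calibration is good to about 2 mm. A picture is of the moment at which its call begins: read the wrist's pose just before it. camera_info takes no time and is no camera call.
- bot.finish_job(): hands the job in, once; it reports no verdict.
Trained networks look in the newest picture that a camera, given by its name, has taken for a name from the list of things; names that differ only in an ending like _2 or _b are one class to them, and where a whole thing is asked for, a point or a joint stands for the part that bears it (a point fixed in the world has none). Each returns a list of dicts, best first, with "conf" (0 to 1); they miss things now and then, are a little off and sometimes report something else, mostly with a low value. They report only what shows in the picture. A call takes as long as a camera call.
- nets.find_in(label, camera): "position" ([column, row] in pixels, amid what is visible of it).
The state is a dict: "t": time; "joint_positions": joint angles; "dq": joint speeds; "tau": joint torques, N m; "tool_pos": TCP position; "tcp_rot": TCP orientation; "force": force on the tool from outside, world axes, zero at the start; "wrist_torque": the same for the moment, N m; "opening": finger opening in m.
Only numpy, scipy, OpenCV 4.12 (cv2) and the standard library are available. Lean on these libraries where they do the work, as an engineer would, in place of code of your own. Each camera call takes 0.05 s, during which the arm holds its last target. There are 200 camera calls.

## Working session

There is one attempt and no reset: what is moved stays moved. The work goes in short steps, Python scripts to look and compute and a tool call to move; the robot and the scene stay as the last step left them, time stands still between calls to the robot, and variables do not carry over. Pictures are saved under pics/ and viewed, on a budget of 10 in all, crops included, one or two more only if the job needs it, and the job is handed in when it is done.

Besides the shell and the picture viewer there is one more tool, called after ">>>" as name(argument=value, ...) on one line, values as JSON. move_arm: Moves the arm, as the interface text tells. Its arguments: {"type":"object","properties":{"delta_pos":{"type":"array","items":{"type":"array","items":{"type":"number"}}},"dr":{"type":"array","items":{"type":"array","items":{"type":"number"}}},"hand":{"type":"array","items":{"type":"number"}}},"required":["delta_pos","dr","hand"]}

```bash
mkdir -p pics; ls; python3 - <<'E'
from rig import sensors,camera,camera_info,nets
import cv2,numpy as np
np.set_printoptions(precision=4,suppress=True)
print(sensors.observe())
for c in ["scene","top"]:
    im=camera(c); cv2.imwrite(f"pics/{c}0.png",im[:,:,::-1])
    print(c,camera_info(c))
    for l in ["bin","catch","stay","stay_grip","stay_tip","stay_pivot","lid","lid_hinge","jar_mid","oil_mid","scoop_grip"]:
        try: print(l,[(np.round(d["position"],1),round(d["conf"],2)) for d in nets.find_in(l,c)[:2]])
        except Exception as e: print(l,e)
print(camera_info("wrist"))
E
```

```text
pics
{'t': 0.0, 'joint_positions': array([ 1.1085,  0.4942,  1.3462, -0.    ,  1.3025, -0.0955]), 'dq': array([ 0.0001,  0.0001, -0.0008,  0.0013, -0.0014,  0.0009]), 'tau': array([ -0.0018, -88.2101, -38.3884,  -0.    ,   0.0097,  -0.    ]), 'tool_pos': array([0.224 , 0.5831, 0.2105]), 'tcp_rot': array([ 0.6951,  0.1285,  0.6954, -0.1294]), 'force': array([ 0.461 ,  0.4029, -0.4313]), 'wrist_torque': array([0.0268, 0.0494, 0.0239]), 'opening': 0.08520850197222216}
scene {'K': array([[529.6765,   0.    , 277.1659],
       [  0.    , 529.6765, 215.5633],
       [  0.    ,   0.    ,   1.    ]]), 'k1': -0.09673800093277328, 'camera_from_world': array([[-0.2846,  0.9585, -0.0129,  0.2214],
       [-0.6005, -0.1678,  0.7818,  0.2376],
       [ 0.7472,  0.2303,  0.6234, -1.5878],
       [ 0.    ,  0.    ,  0.    ,  1.    ]])}
bin [(array([453.6, 253.1]), 0.81)]
catch [(array([361.9, 192.2]), 0.57)]
stay [(array([333.6, 214.9]), 0.56)]
stay_grip [(array([330.9, 215. ]), 0.96)]
stay_tip [(array([334.5, 214.5]), 0.6)]
stay_pivot [(array([461.8, 207.4]), 0.92)]
lid [(array([462. , 207.7]), 0.7
[... 769 characters left out ...]
63)]
stay_tip [(array([229.4, 269.7]), 0.83)]
stay_pivot [(array([ 98.3, 244.4]), 0.84)]
lid [(array([100.7, 245.7]), 0.85), (array([283.9, 265.2]), 0.64)]
lid_hinge [(array([ 97.8, 245.4]), 0.92), (array([348.6, 290.3]), 0.52)]
jar_mid [(array([349.8, 290.9]), 0.97)]
oil_mid [(array([297. , 198.9]), 0.98)]
scoop_grip [(array([285.1, 266.3]), 0.56)]
{'K': array([[341.9258,   0.    , 280.3278],
       [  0.    , 341.9258, 213.205 ],
       [  0.    ,   0.    ,   1.    ]]), 'k1': 0.008726405287422394, 'T_tool_cam': array([[ 0.0001,  0.3061, -0.952 , -0.1628],
       [ 1.    , -0.0006, -0.    , -0.0001],
       [-0.0006, -0.952 , -0.3061, -0.0783],
       [ 0.    ,  0.    ,  0.    ,  1.    ]])}
```

View pics/scene0.png

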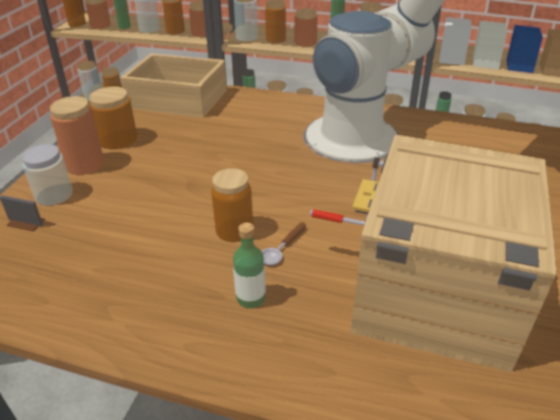

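View pics/top0.png

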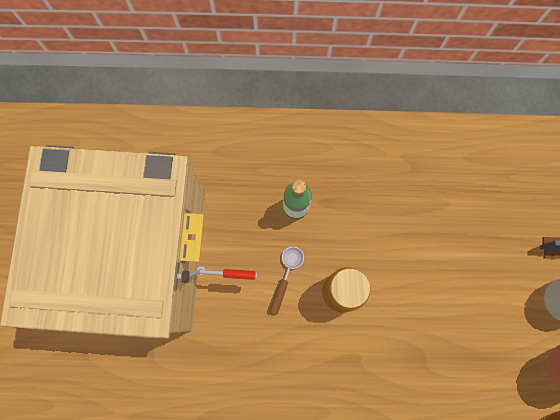

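The pictures show the shut bin with its hinges on the far side. In the top view the grip runs from (224,272) to (256,275), the brass plate is at about (187..203, 214..262), and its dark hole is near (192,237). The jar, scoop and bottle stand to the right. Next I'll fit the bin pose.

```bash
cat > h.py <<'E'
import numpy as np,cv2
from scipy.optimize import least_squares
from scipy.spatial.transform import Rotation as R
from rig import sensors,camera,camera_info,nets,bot
np.set_printoptions(precision=4,suppress=True)
def rot(q): return R.from_quat([q[1],q[2],q[3],q[0]]).as_matrix()
def pose():
    s=sensors.observe(); T=np.eye(4); T[:3,:3]=rot(s["tcp_rot"]); T[:3,3]=s["tool_pos"]; return T,s
def cfw(name,T=None):
    i=camera_info(name)
    return (i,i["camera_from_world"]) if name!="wrist" else (i,np.linalg.inv(T@i["T_tool_cam"]))
def proj(P,name,T=None):
    i,M=cfw(name,T); p=np.atleast_2d(P)@M[:3,:3].T+M[:3,3]
    a=np.c_[p[:,0],-p[:,1]]/-p[:,2:]; a=a*(1+i["k1"]*(a**2).sum(1,keepdims=True))
    return a*[i["K"][0,0],i["K"][1,1]]+i["K"][:2,2]
def ray(uv,name,T=None):
    i,M=cfw(name,T); a=(np.array(uv,float)-i["K"][:2,2])/i["K"][0,0]; b=a.copy()
    for _ in range(10): b=a/(1+i["k1"]*(b@b))
    d=M[:3,:3].T@np.array([b[0],-b[1],-1]); return -M[:3,:3].T@M[:3,3],d
def atz(uv,z,name,T=None):
    o,d=ray(uv,name,T); return o+d*(z-o[2])/d[2]
def tri(obs):
    A=np.zeros((3,3));b=np.zeros(3)
    for o,d in obs:
        d=d/np.linalg.norm(d);Q=np.eye(3)-np.outer(d,d);A+=Q;b+=Q@o
    return np.linalg.solve(A,b)
def bw(P,p): # bin->world, p=x,y,yaw
    c,s=np.cos(p[2]),np.sin(p[2]); P=np.atleast_2d(P)
    return np.c_[P[:,0]*c-P[:,1]*s+p[0],P[:,0]*s+P[:,1]*c+p[1],P[:,2]]
E
python3 - <<'E'
from h import *
P=np.array([[.14,.018,.254],[.14,.318,.254],[-.195,.318,.254],[-.195,.018,.254]])
uv=np.array([[187,157],[31,147],[3,325],[168,338]])
f=lambda p:(proj(bw(P,p),"top")-uv).ravel()
s=least_squares(f,[.6,.2,0]);print(s.x,s.fun)
p=s.x
print("hole",proj(bw([[0,0,.225],[.045,-.018,.225],[-.045,-.018,.225],[.045,.018,.225]],p),"top"),"scene lid",proj(bw(P,p),"scene"))
g=[tri([ray(a,"top"),ray(b,"scene")]) for a,b in [((224,272),(342,219)),((256,275),(313,214))]]
print("grip ends",g)
for w in g+[atz((192,237),.225,"top")]:
    d=w[:2]-p[:2];c,s_=np.cos(p[2]),np.sin(p[2]);print("bin fr",d[0]*c+d[1]*s_,-d[0]*s_+d[1]*c,w[2])
im=camera("top");cv2.imwrite("pics/topc.png",cv2.resize(im[195:300,160:270,::-1],None,fx=5.5,fy=5.5,interpolation=cv2.INTER_CUBIC))
E
```

```text
[ 0.5976  0.1173 -0.0422] [ 1.4367 -1.29   -0.4532 -1.1915 -2.3366  1.4638  1.3541  0.5456]
hole [[193.1045 232.4589]
 [204.9198 209.683 ]
 [200.3747 256.9153]
 [185.9786 208.447 ]] scene lid [[359.4418 233.5689]
 [554.9084 273.5502]
 [543.1818 158.8544]
 [392.8772 134.0232]]
grip ends [array([0.5351, 0.0692, 0.1128]), array([0.5305, 0.0046, 0.1088])]
bin fr -0.06043419316719671 -0.050728384208956555 0.11279109393341571
bin fr -0.062324069603599874 -0.11547880282116764 0.108828034321293
bin fr -0.008723778292554121 0.0012166200151945675 0.22499999999999998
```

View pics/topc.png

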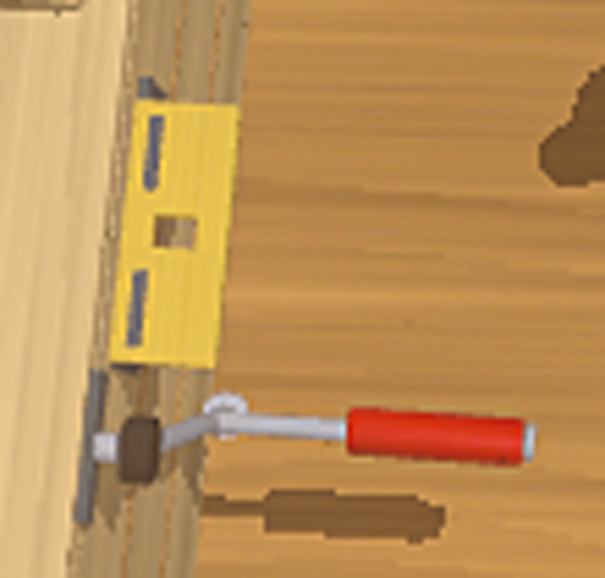

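The crop shows the plate centred at about (176,233) and the hole in its middle at (174,231), so the hole sits about 9 mm forward of nominal. The rod hangs just in front of the plate. Next I'll work out the approach.

```bash
cat >> h.py <<'E'
BIN=[0.5976,0.1173,-0.0422]
def target(binpt,p=BIN,sgn=1):
    T=np.eye(4); x=np.array([0,0,-1.]); y=sgn*np.array([np.cos(p[2]),np.sin(p[2]),0]); 
    T[:3,:3]=np.c_[x,y,np.cross(x,y)]; T[:3,3]=bw(binpt,p)[0]; return T
def delta(Tg):
    T,s=pose(); D=np.linalg.inv(T)@Tg
    return D[:3,3], np.degrees(R.from_matrix(D[:3,:3]).as_rotvec())
E
python3 - <<'E'
from h import *
T,s=pose();print(T,s["t"])
print(atz((191.7,237.1),.225,"top"))
for sg in (1,-1): print(delta(target([-.061,-.075,.33],sgn=sg)))
E
```

```text
[[-0.      0.3587  0.9335  0.2241]
 [ 0.      0.9335 -0.3587  0.5834]
 [-1.     -0.     -0.      0.2111]
 [ 0.      0.      0.      1.    ]] 1.25
[0.5888 0.1194 0.225 ]
(array([-0.1189, -0.3917,  0.4819]), array([71.4002, -0.0005,  0.0004]))
(array([-0.1189, -0.3917,  0.4819]), array([-108.5998,   -0.0004,   -0.0006]))
```

>>> move_arm(delta_pos=[[-0.05,0,0],[-0.1,0,0],[-0.13,-0.02,0.025],[-0.13,-0.045,0.055],[-0.13,-0.07,0.085],[-0.13,-0.095,0.115],[-0.13,-0.12,0.145],[-0.13,-0.145,0.175],[-0.13,-0.17,0.205],[-0.13,-0.195,0.235]], dr=[[-5,0,0],[-10,0,0],[-18,0,0],[-26,0,0],[-34,0,0],[-42,0,0],[-50,0,0],[-56,0,0],[-62,0,0],[-68,0,0]], hand=[0.085,0.085,0.085,0.085,0.085,0.085,0.085,0.085,0.085,0.085])

```text
t: 2.25
tool_pos: [0.374, 0.3157, 0.3412]
tcp_rot: [0.648, -0.283, 0.648, 0.283]
force: [0.3, -0.3, -0.2]
opening: 0.0849
```

```bash
python3 - <<'E'
from h import *
T,s=pose();print(s["joint_positions"],s["t"],s["tool_pos"])
print(delta(target([-.061,-.1,.28],sgn=-1)))
E
```

```text
[ 0.5789  0.1874  1.4581 -0.      1.4958 -1.8164] 2.25 [0.374  0.3157 0.3412]
(array([ 0.0612, -0.3171, -0.1096]), array([-40.3411,   0.0173,   0.0121]))
```

>>> move_arm(delta_pos=[[0,-0.04,-0.014],[0,-0.08,-0.028],[0,-0.12,-0.041],[0,-0.16,-0.055],[0,-0.2,-0.069],[0,-0.24,-0.083],[0,-0.28,-0.097],[0.02,-0.317,-0.11],[0.05,-0.317,-0.11],[0.05,-0.317,-0.11]], dr=[[-6,0,0],[-12,0,0],[-18,0,0],[-24,0,0],[-29,0,0],[-33,0,0],[-36,0,0],[-38.5,0,0],[-38.5,0,0],[-38.5,0,0]], hand=[0.085,0.085,0.085,0.085,0.085,0.085,0.085,0.085,0.085,0.085])

```text
t: 3.25
tool_pos: [0.5291, 0.0323, 0.2877]
tcp_rot: [0.519, -0.477, 0.529, 0.472]
force: [-1.0, 0.2, -0.1]
opening: 0.0848
```

```bash
python3 - <<'E'
from h import *
T,s=pose();print(s["joint_positions"],s["t"],s["tool_pos"],T[:3,1])
im=camera("wrist");cv2.imwrite("pics/w1.png",cv2.resize(im[:,:,::-1],(784,588)))
for l in ["stay_grip","stay_tip","catch","stay_pivot"]: print(l,[(np.round(d["position"],1),round(d["conf"],2)) for d in nets.find_in(l,"wrist")[:2]])
print(proj(bw([[-.061,-.052,.109],[-.061,-.118,.109],[-.009,0,.225],[-.054,-.018,.225],[-.08,0,.247]],BIN),"wrist",T))
E
```

```text
[-0.0419  0.2929  1.4581 -0.0149  1.3964 -3.0817] 3.25 [0.5291 0.0323 0.2877] [-0.9951  0.0989  0.0049]
stay_grip [(array([281.5, 221.1]), 0.78)]
stay_tip [(array([277.7, 217.8]), 0.73)]
catch [(array([226.7, 334.9]), 0.81)]
stay_pivot [(array([290.3, 372.1]), 0.82), (array([278.5, 224.4]), 0.67)]
[[277.6402 219.9182]
 [273.7612 157.1911]
 [214.5659 334.0267]
 [270.9817 310.6844]
 [308.447  348.3075]]
```

View pics/w1.png

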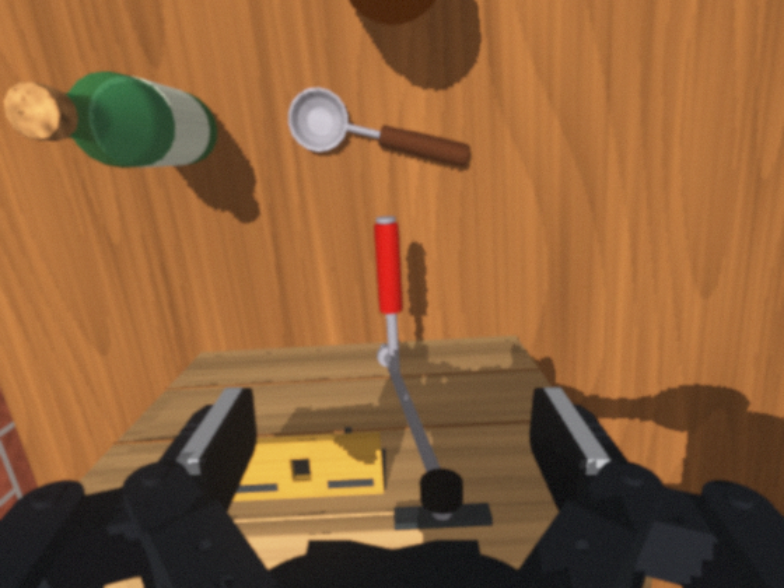

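The wrist view shows the grip from (276,157) to (279,223) in full-size pixels, the hole at (215,334) and the grommet at (315,350). These agree with the fitted pose. Joint 6 is at its limit in this half-turn, so I'll use the other one and tilt the tool outward to keep the camera clear of the rod.

>>> move_arm(delta_pos=[[-0.01,0,-0.005],[-0.02,0,-0.01],[-0.02,0,-0.02],[-0.02,0,-0.03],[-0.02,0,-0.03],[-0.02,0,-0.03],[-0.02,0,-0.03],[-0.02,0,-0.03],[-0.02,0,-0.03],[-0.02,0,-0.03]], dr=[[8,0,0],[16,0,0],[24,0,0],[32,0,0],[40,0,0],[48,0,0],[56,0,0],[64,0,0],[72,0,0],[80,0,0]], hand=[0.085,0.085,0.085,0.085,0.085,0.085,0.085,0.085,0.085,0.085])

```text
t: 4.5
tool_pos: [0.5281, 0.0037, 0.3126]
tcp_rot: [0.707, -0.031, 0.706, 0.02]
force: [0.3, -0.2, -0.3]
opening: 0.0846
```

```bash
cat >> h.py <<'E'
B=np.radians(25)
def tilted(G,back=0.0,p=BIN):
    c,s=np.cos(p[2]),np.sin(p[2]); Rb=np.array([[c,-s,0],[s,c,0],[0,0,1]])
    x=np.array([0,np.sin(B),-np.cos(B)]); y=np.array([1.,0,0]); T=np.eye(4)
    T[:3,:3]=Rb@np.c_[x,y,np.cross(x,y)]; T[:3,3]=bw(np.array(G)+x*(0.019-back),p)[0]; return T
E
python3 - <<'E'
from h import *
T,s=pose();print(s["joint_positions"],s["t"],s["tool_pos"])
print(delta(target([-.061,-.12,.28],sgn=1)))
print("jar",atz((349,291),.15,"top"),"oil",atz((298,187),.19,"top"))
E
```

```text
[-0.0961  0.2666  1.4274 -0.0148  1.4446 -1.7368] 4.5 [0.5281 0.0037 0.3126]
(array([ 0.0327, -0.0035,  0.0032]), array([96.5285,  0.7448,  0.6232]))
jar [ 0.5001 -0.1851  0.15  ] oil [ 0.6997 -0.079   0.19  ]
```

>>> move_arm(delta_pos=[[0,0,0],[0,0,0],[0,0,0],[0,0,0],[0,0,0],[0,0,0],[0,0,0],[0,0,0],[0,0,0],[0,0,0]], dr=[[8.5,0,0],[17,0,0],[25.5,0,0],[34,0,0],[42.5,0,0],[51,0,0],[59.5,0,0],[68,0,0],[76.5,0,0],[85,0.6,0.6]], hand=[0.085,0.085,0.085,0.085,0.085,0.085,0.085,0.085,0.085,0.085])

```text
t: 5.5
tool_pos: [0.528, 0.0039, 0.3126]
tcp_rot: [0.538, 0.458, 0.538, -0.459]
force: [-0.1, -0.1, -0.3]
opening: 0.0848
```

```bash
python3 - <<'E'
from h import *
T,s=pose();print(s["joint_positions"],s["t"],s["tool_pos"])
print(delta(tilted([-.061,-.074,.109],back=.11)))
E
```

```text
[-0.1046  0.2673  1.4263 -0.0015  1.4479 -0.2635] 5.5 [0.528  0.0039 0.3126]
(array([ 0.1211,  0.0044, -0.0031]), array([11.3452, 24.9989,  2.5253]))
```

>>> move_arm(delta_pos=[[0.0,0.002,0],[0.01,0.004,-0.003],[0.03,0.004,-0.003],[0.06,0.004,-0.003],[0.09,0.004,-0.003],[0.121,0.004,-0.003],[0.121,0.004,-0.003],[0.121,0.004,-0.003]], dr=[[3,7,0.7],[6,14,1.4],[9,20,2],[11.3,25,2.5],[11.3,25,2.5],[11.3,25,2.5],[11.3,25,2.5],[11.3,25,2.5]], hand=[0.085,0.085,0.085,0.085,0.085,0.085,0.085,0.085])

```text
t: 6.3
tool_pos: [0.5315, 0.007, 0.1916]
tcp_rot: [0.373, 0.607, 0.586, -0.387]
force: [0.0, -0.7, 0.1]
opening: 0.0849
```

```bash
python3 - <<'E'
from h import *
T,s=pose();print(s["joint_positions"],s["t"],s["tool_pos"])
im=camera("wrist");cv2.imwrite("pics/w2.png",cv2.resize(im[:,:,::-1],(784,588)))
print(delta(tilted([-.061,-.074,.109])))
print(1.4*proj(bw([[-.061,-.052,.109],[-.061,-.118,.109],[-.009,0,.225],[-.054,-.018,.225],[-.08,0,.247]],BIN),"wrist",T))
E
```

```text
[-0.3749  0.4431  1.6074  0.4294  1.2739 -0.5043] 6.3 [0.5315 0.007  0.1916]
(array([ 0.1109,  0.0002, -0.0004]), array([0.3368, 0.0281, 0.149 ]))
[[393.8977 252.8703]
 [393.0936 371.7699]
 [551.1438  24.3468]
 [415.7339  74.7295]
 [328.8858 -29.5264]]
```

View pics/w2.png

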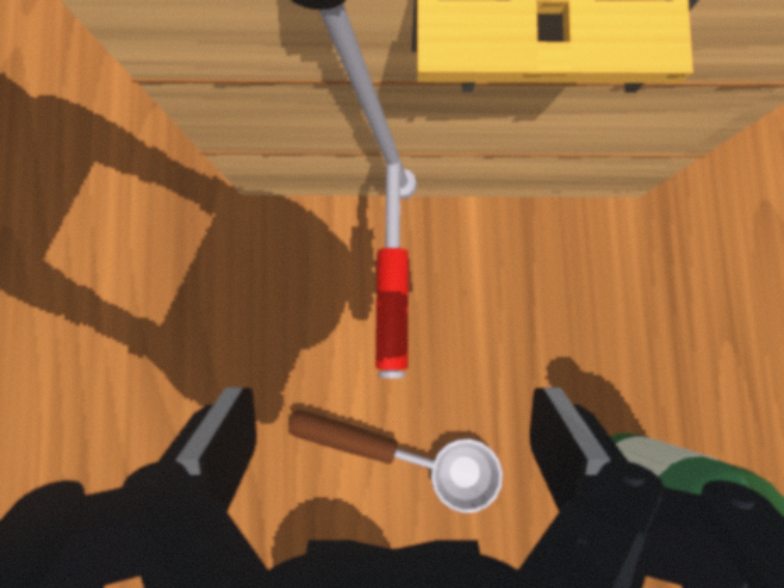

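The grip at (392,250..371) and the hole at (553,22) match the predictions (394,253..372) and (551,24). I'll advance and close.

>>> move_arm(delta_pos=[[0.03,0,0],[0.06,0,0],[0.085,0,0],[0.1,0,0],[0.111,0,0],[0.111,0,0],[0.111,0,0],[0.111,0,0],[0.111,0,0],[0.111,0,0]], dr=[[0,0,0],[0,0,0],[0,0,0],[0,0,0],[0.3,0,0.15],[0.3,0,0.15],[0.3,0,0.15],[0.3,0,0.15],[0.3,0,0.15],[0.3,0,0.15]], hand=[0.085,0.085,0.085,0.085,0.085,0.06,0.04,0.025,0.01,0.0])

```text
t: 7.35
tool_pos: [0.5328, 0.0534, 0.0901]
tcp_rot: [0.371, 0.609, 0.584, -0.388]
force: [0.2, 1.9, 0.8]
opening: 0.0155
```

>>> move_arm(delta_pos=[[0,0,0],[0,0,0],[0,0,0],[0,0,0]], dr=[[0,0,0],[0,0,0],[0,0,0],[0,0,0]], hand=[0,0,0,0])

```text
t: 7.75
tool_pos: [0.5326, 0.0536, 0.0897]
tcp_rot: [0.371, 0.609, 0.584, -0.388]
force: [0.4, 0.6, 3.9]
opening: 0.0153
```

```bash
python3 - <<'E'
from h import *
T,s=pose();print(s["joint_positions"],s["t"],s["tool_pos"],s["opening"],s["force"],s["wrist_torque"])
print(delta(tilted([-.061,-.074,.109])))
im=camera("wrist");cv2.imwrite("pics/w3.png",cv2.resize(im[:,:,::-1],(560,420)))
E
```

```text
[-0.2927  0.577   1.727   0.5024  1.0152 -0.557 ] 7.75 [0.5326 0.0536 0.0897] 0.015285725198196579 [0.4212 0.5759 3.8906] [0.1629 0.0686 0.0118]
(array([-0.0017,  0.0012, -0.0012]), array([-0.0594, -0.0059,  0.0934]))
```

View pics/w3.png

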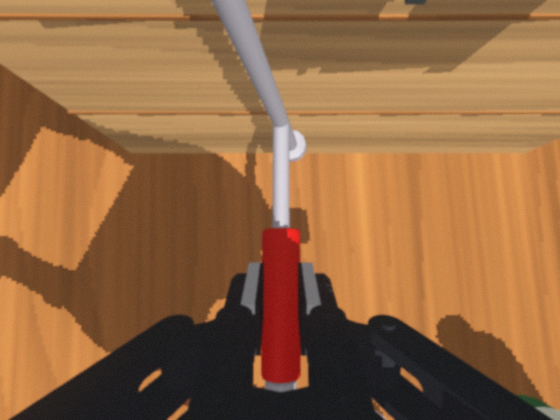

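The grip is seated between the pads: the red bar runs from (281,230) to (281,380), with a pad on each side. Next I'll plan the linkage path.

```bash
cat >> h.py <<'E'
def piv(t): return np.array([140-220*np.cos(t)+7*np.sin(t),240+220*np.sin(t)+7*np.cos(t)])
def Gof(t,nx): # nose x -> grip (x,z), nose z, lean
    p=piv(t); s=(nx-p[0])/196; l=np.arcsin(s); u=np.array([s,-np.cos(l)]); return p+138*u,p+196*u,l
G0=piv(0)+138*np.array([np.sin(.129),-np.cos(.129)])
def tool(d): return np.array([-d[1]*np.cos(B),d[0],-d[1]*np.sin(B)])
def theta_for(nx,nz): 
    from scipy.optimize import brentq
    return brentq(lambda t:Gof(t,nx)[1][1]-nz,0,1.4)
E
python3 - <<'E'
from h import *
H=-8.7
for nx,nz in [(-88,51),(-88,60),(-88,75),(-88,95),(-88,120),(-88,145),(-88,170),(-88,195),(-88,215),(-88,232),(-80,235),(-60,235),(-40,235),(-20,235),(H,235),(H,230),(H,224),(H,218),(H,212),(H,207)]:
    t=theta_for(nx,nz) if nz>51 else 0.
    G,N,l=Gof(t,nx); d=G-G0; print(nx,nz,"th %.3f lean %.3f"%(t,l),"G",G,"d",d,"tool",tool(d).round(1))
E
```

```text
-88 51 th 0.000 lean -0.041 G [-85.6327 109.115 ] d [-23.3853  -1.0316] tool [  0.9 -23.4   0.4]h.py:44: RuntimeWarning: invalid value encountered in arcsin
  p=piv(t); s=(nx-p[0])/196; l=np.arcsin(s); u=np.array([s,-np.cos(l)]); return p+138*u,p+196*u,l
Traceback (most recent call last):
  File "h.py", line 49, in theta_for
    return brentq(lambda t:Gof(t,nx)[1][1]-nz,0,1.4)
ValueError: The function value at x=1.4 is NaN; solver cannot continue.
```

```bash
sed -i 's/,0,1.4)/,0,1.2)/' h.py; cat > plan.py <<'E'
from h import *
H=-8.7
for nx,nz in [(-88,51),(-88,60),(-88,75),(-88,95),(-88,120),(-88,145),(-88,170),(-88,195),(-88,215),(-88,232),(-80,235),(-60,235),(-40,235),(-20,235),(H,235),(H,230),(H,224),(H,218),(H,212),(H,207)]:
    t=theta_for(nx,nz) if nz>51 else 0.
    G,N,l=Gof(t,nx); d=G-G0; print(nx,nz,"th %.3f lean %.3f"%(t,l),"d",d.round(1),"tool",tool(d).round(1))
E
python3 plan.py
```

```text
-88 51 th 0.000 lean -0.041 d [-23.4  -1. ] tool [  0.9 -23.4   0.4]
-88 60 th 0.040 lean -0.043 d [-23.2   7.8] tool [ -7.1 -23.2  -3.3]
-88 75 th 0.108 lean -0.051 d [-22.8  22.8] tool [-20.6 -22.8  -9.6]
-88 95 th 0.200 lean -0.070 d [-21.7  42.7] tool [-38.7 -21.7 -18.1]
-88 120 th 0.315 lean -0.107 d [-19.5  67.5] tool [-61.2 -19.5 -28.5]
-88 145 th 0.432 lean -0.160 d [-16.5  92.1] tool [-83.5 -16.5 -38.9]
-88 170 th 0.550 lean -0.227 d [-12.7 116.4] tool [-105.5  -12.7  -49.2]
-88 195 th 0.668 lean -0.309 d [ -8.1 140.1] tool [-127.    -8.1  -59.2]
-88 215 th 0.761 lean -0.384 d [ -4.  158.6] tool [-143.8   -4.   -67. ]
-88 232 th 0.838 lean -0.454 d [ -0.3 174. ] tool [-157.7   -0.3  -73.5]
-80 235 th 0.868 lean -0.439 d [  6.9 177.4] tool [-160.7    6.9  -75. ]
-60 235 th 0.909 lean -0.367 d [ 23.1 179. ] tool [-162.2   23.1  -75.6]
-40 235 th 0.946 lean -0.295 d [ 39.1 180.3] tool [-163.5   39.1  -76.2]
-20 235 th 0.977 lean -0.220 d [ 54.9 181.5] tool [-164.5   54.9  -76.7]
-8.7 235 th 0.992 lean -0.175 d [ 63.7 182. ] tool [-164.9   63.7  -76.9]
-8.7 230 th 0.958 lean -0.143 d [ 61.8 177.3] tool [-160.7   61.8  -74.9]
-8.7 224 th 0.917 lean -0.105 d [ 59.6 171.5] tool [-155.5   59.6  -72.5]
-8.7 218 th 0.876 lean -0.068 d [ 57.5 165.7] tool [-150.2   57.5  -70. ]
-8.7 212 th 0.836 lean -0.032 d [ 55.4 159.8] tool [-144.8   55.4  -67.5]
-8.7 207 th 0.802 lean -0.004 d [ 53.8 154.9] tool [-140.3   53.8  -65.4]
```

>>> move_arm(delta_pos=[[0,-0.005,0],[0.0005,-0.011,0],[0.0005,-0.017,0],[0.001,-0.023,0],[-0.001,-0.023,-0.0005],[-0.004,-0.023,-0.002],[-0.007,-0.023,-0.0033],[-0.0115,-0.023,-0.0053],[-0.016,-0.023,-0.0075],[-0.0206,-0.0228,-0.0096]], dr=[[0,0,0],[0,0,0],[0,0,0],[0,0,0],[0,0,0],[0,0,0],[0,0,0],[0,0,0],[0,0,0],[0,0,0]], hand=[0,0,0,0,0,0,0,0,0,0])

```text
t: 8.8
tool_pos: [0.5098, 0.0546, 0.1129]
tcp_rot: [0.371, 0.608, 0.584, -0.388]
force: [-0.7, -1.8, -9.0]
opening: 0.0151
```

```bash
python3 - <<'E'
from h import *
T,s=pose();print(s["t"],s["opening"],s["force"],s["wrist_torque"])
for c in("scene","wrist"):
    im=camera(c)[:,:,::-1];cv2.imwrite(f"pics/{c}4.png",im)
a=cv2.imread("pics/scene4.png");b=cv2.imread("pics/wrist4.png")
cv2.imwrite("pics/c4.png",np.hstack([cv2.resize(a[80:330,200:560],(468,325)),cv2.resize(b,(325,325*3//4)) if 0 else cv2.resize(b,(330,325))]))
E
```

```text
8.8 0.015107687806453825 [-0.7327 -1.8048 -8.9788] [-1.0772  0.1905  0.0946]
```

View pics/c4.png

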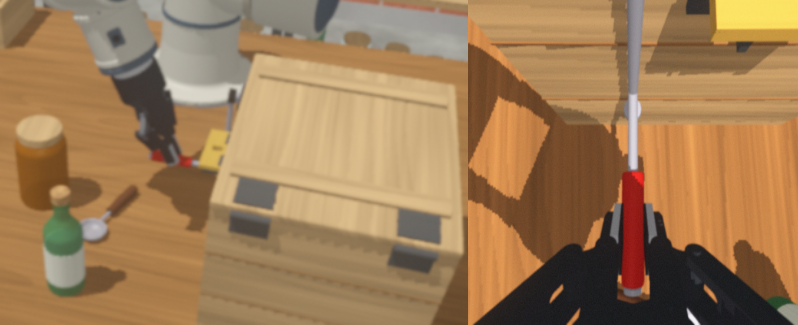

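The lid is rising and the bar is firmly held, with the rod leaning forward clear of the plate. I'll continue.

>>> move_arm(delta_pos=[[-0.006,0.0004,-0.003],[-0.012,0.0008,-0.0058],[-0.018,0.0011,-0.0085],[-0.0245,0.0018,-0.0115],[-0.031,0.0023,-0.0145],[-0.0375,0.003,-0.0175],[-0.044,0.0038,-0.0205],[-0.0505,0.0046,-0.0235],[-0.057,0.0055,-0.0265],[-0.063,0.0063,-0.0293]], dr=[[0,0,0],[0,0,0],[0,0,0],[0,0,0],[0,0,0],[0,0,0],[0,0,0],[0,0,0],[0,0,0],[0,0,0]], hand=[0,0,0,0,0,0,0,0,0,0])

```text
t: 9.9
tool_pos: [0.5163, 0.0542, 0.1825]
tcp_rot: [0.371, 0.608, 0.584, -0.388]
force: [-2.0, -0.9, -8.5]
opening: 0.0154
```

```bash
python3 - <<'E'
from h import *
T,s=pose();print(s["t"],s["opening"],s["force"],s["wrist_torque"],s["joint_positions"])
for c in("scene","wrist"):
    im=camera(c)[:,:,::-1];cv2.imwrite(f"pics/{c}5.png",im)
a=cv2.imread("pics/scene5.png");b=cv2.imread("pics/wrist5.png")
cv2.imwrite("pics/c5.png",np.hstack([cv2.resize(a[40:310,200:560],(468,351)),cv2.resize(b,(330,351))]))
E
```

```text
9.9 0.015361522464845807 [-1.9971 -0.9019 -8.4753] [-0.9516  0.2581  0.0863] [-0.3006  0.4219  1.6801  0.4537  1.1977 -0.4595]
```

View pics/c5.png

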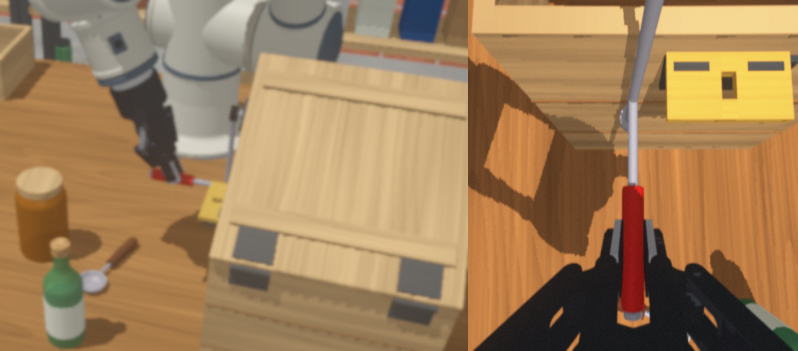

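The lid is up and the rod stays in front of the plate. In the wrist half the hole is at (728,85).

>>> move_arm(delta_pos=[[-0.006,0.001,-0.0028],[-0.012,0.002,-0.0056],[-0.018,0.003,-0.0084],[-0.024,0.0042,-0.0112],[-0.03,0.0055,-0.014],[-0.036,0.0067,-0.0168],[-0.042,0.008,-0.0196],[-0.048,0.0095,-0.0224],[-0.054,0.011,-0.0252],[-0.0603,0.0125,-0.0281]], dr=[[0,0,0],[0,0,0],[0,0,0],[0,0,0],[0,0,0],[0,0,0],[0,0,0],[0,0,0],[0,0,0],[0,0,0]], hand=[0,0,0,0,0,0,0,0,0,0])

```text
t: 11.0
tool_pos: [0.5289, 0.0537, 0.249]
tcp_rot: [0.371, 0.608, 0.584, -0.388]
force: [-1.8, -0.6, -6.5]
opening: 0.0154
```

>>> move_arm(delta_pos=[[-0.004,0.001,-0.0018],[-0.008,0.002,-0.0036],[-0.012,0.003,-0.0055],[-0.016,0.004,-0.0075],[-0.02,0.004,-0.0093],[-0.0215,0.006,-0.01],[-0.0215,0.008,-0.01]], dr=[[0,0,0],[0,0,0],[0,0,0],[0,0,0],[0,0,0],[0,0,0],[0,0,0]], hand=[0,0,0,0,0,0,0])

```text
t: 11.7
tool_pos: [0.5371, 0.0533, 0.2724]
tcp_rot: [0.371, 0.609, 0.584, -0.388]
force: [-2.2, -0.7, -5.2]
opening: 0.0151
```

```bash
python3 - <<'E'
from h import *
T,s=pose();print(s["t"],s["opening"],s["force"],s["wrist_torque"],s["joint_positions"])
print("start->now G rel", delta(tilted([-.0622,-.074,.107])))
for c in("top","wrist"):
    im=camera(c)[:,:,::-1];cv2.imwrite(f"pics/{c}6.png",im)
a=cv2.imread("pics/top6.png");b=cv2.imread("pics/wrist6.png")
cv2.imwrite("pics/c6.png",np.hstack([cv2.resize(a[180:320,130:270],(360,360)),cv2.resize(b[:,100:460],(400,360))]))
E
```

```text
11.7 0.015146016321324413 [-2.1563 -0.7162 -5.237 ] [-0.7693  0.3967  0.2683] [-0.2909  0.3461  1.5164  0.4274  1.4104 -0.3455]
start->now G rel (array([ 0.1657, -0.0041,  0.0767]), array([-0.0501,  0.0033,  0.0808]))
```

View pics/c6.png

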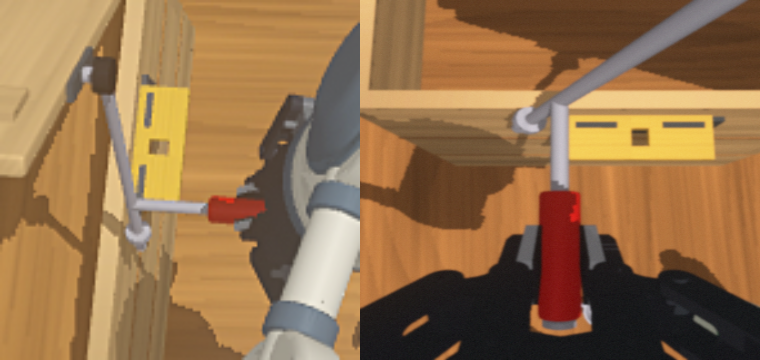

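The nose and collar are above plate level and in front of the plate: collar at (138,235) in the top half, hole at (160,147). I'll check the nose position numerically.

```bash
python3 - <<'E'
from h import *
T,s=pose()
def tob(w):
    c,s_=np.cos(BIN[2]),np.sin(BIN[2]);d=w[:2]-BIN[:2];return np.array([d[0]*c+d[1]*s_,-d[0]*s_+d[1]*c,w[2]])*1000
r1=ray((130+139*140/360,180+235*140/360),"top");r2=ray((100+(527-360)/1.111,118/.857),"wrist",T)
print("collar tri",tob(tri([r1,r2])))
h1=ray((130+159*140/360,180+147*140/360),"top");h2=ray((100+(640-360)/1.111,137/.857),"wrist",T)
print("hole tri",tob(tri([h1,h2])), "top@225",tob(atz((130+159*140/360,180+147*140/360),.225,"top")),"wrist@225",tob(atz((100+(640-360)/1.111,137/.857),.225,"wrist",T)))
def theta_lean(d):
    from scipy.optimize import fsolve
    g=G0+d; f=lambda q: piv(q[0])+138*np.array([np.sin(q[1]),-np.cos(q[1])])-g
    q=fsolve(f,[.85,-.4]); return q, piv(q[0])+196*np.array([np.sin(q[1]),-np.cos(q[1])]), piv(q[0])+178*np.array([np.sin(q[1]),-np.cos(q[1])])
print("model",theta_lean(np.array([4.1,182.5])))
E
```

```text
collar tri [-75.885    3.9704 258.8672]
hole tri [ -8.501    1.7021 223.0987] top@225 [ -9.0399   1.4985 225.    ] wrist@225 [ -8.6504   1.0223 225.    ]
model (array([ 0.8854, -0.4848]), array([-85.1758, 241.3293]), array([-76.7876, 257.2554]))
```

>>> move_arm(delta_pos=[[0,0.005,0],[0,0.012,0],[0,0.019,0],[0,0.026,0],[-0.0005,0.033,0.001],[-0.001,0.04,0.002],[-0.001,0.047,0.002],[-0.001,0.053,0.002],[-0.001,0.058,0.002],[-0.001,0.0595,0.002]], dr=[[0,0,0],[0,0,0],[0,0,0],[0,0,0],[0,0,0],[0,0,0],[0,0,0],[0,0,0],[0,0,0],[0,0,0]], hand=[0,0,0,0,0,0,0,0,0,0])

```text
t: 12.8
tool_pos: [0.5968, 0.0485, 0.2719]
tcp_rot: [0.371, 0.609, 0.584, -0.388]
force: [-1.5, -0.0, -6.8]
opening: 0.0152
```

```bash
python3 - <<'E'
from h import *
T,s=pose();print(s["t"],s["opening"],s["force"],s["wrist_torque"])
print("start->now G rel", delta(tilted([-.0622,-.074,.107])))
for c in("top","wrist","scene"):
    im=camera(c)[:,:,::-1];cv2.imwrite(f"pics/{c}7.png",im)
a=cv2.imread("pics/top7.png");b=cv2.imread("pics/wrist7.png")
cv2.imwrite("pics/c7.png",np.hstack([cv2.resize(a[190:290,140:240],(400,400),interpolation=cv2.INTER_CUBIC),cv2.resize(b[60:260,180:380],(400,400),interpolation=cv2.INTER_CUBIC)]))
E
```

```text
12.8 0.015174272834277937 [-1.5157 -0.0422 -6.7639] [-0.7954  0.2154  0.0302]
start->now G rel (array([ 0.1664, -0.0639,  0.0745]), array([-0.0554,  0.0018,  0.0952]))
```

View pics/c7.png

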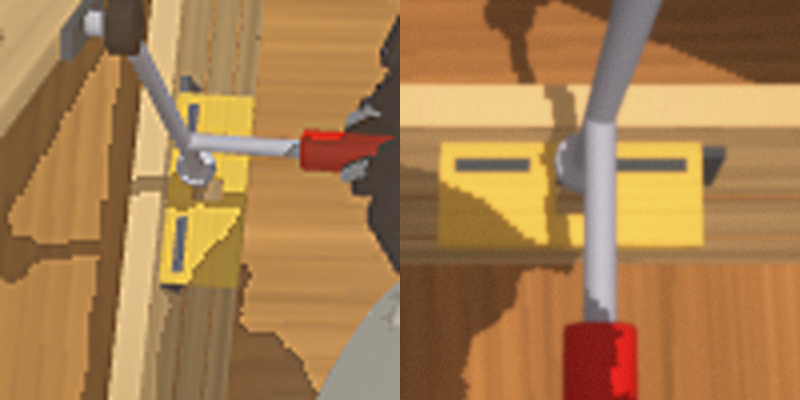

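```bash
cat >> h.py <<'E'
def tob(w):
    c,s_=np.cos(BIN[2]),np.sin(BIN[2]);d=w[:2]-BIN[:2];return np.array([d[0]*c+d[1]*s_,-d[0]*s_+d[1]*c,w[2]])*1000
def model(d,guess=(.95,-.2)):
    from scipy.optimize import fsolve
    g=G0+np.array(d); u=lambda l:np.array([np.sin(l),-np.cos(l)])
    q=fsolve(lambda q: piv(q[0])+138*u(q[1])-g,guess); return q,piv(q[0])+196*u(q[1]),piv(q[0])+176*u(q[1])
E
python3 - <<'E'
from h import *
T,s=pose()
q,n,c=model([63.9,182.3]);print(q,n,c)
print("top collar@z",tob(atz((190.25,232.5),c[1]/1000,"top")))
for y in (0,.002,.004,.006):
    P=bw([[c[0]/1000,y,c[1]/1000],[c[0]/1000-.009,y,c[1]/1000],[n[0]/1000,y,n[1]/1000]],BIN)
    print(y,"top crop",(proj(P,"top")-[140,190])*4,"wrist crop",(proj(P,"wrist",T)-[180,60])*2)
E
```

```text
[ 0.9945 -0.1773] [ -8.5761 235.3557] [ -5.0489 255.0422]
top collar@z [ -5.2335  -0.1826 255.0422]
0 top crop [[200.6402 169.5738]
 [198.6687 189.1044]
 [206.9872 184.293 ]] wrist crop [[178.0278 168.192 ]
 [147.944  168.2157]
 [169.4788 187.673 ]]
0.002 top crop [[196.2566 169.2848]
 [194.277  188.8142]
 [202.6885 184.0092]] wrist crop [[178.0564 161.7259]
 [148.0079 161.7504]
 [169.5142 181.7504]]
0.004 top crop [[191.8733 168.9958]
 [189.8857 188.5241]
 [198.3901 183.7254]] wrist crop [[178.0849 155.2746]
 [148.0715 155.2999]
 [169.5494 175.8403]]
0.006 top crop [[187.4904 168.7068]
 [185.4948 188.2339]
 [194.0921 183.4416]] wrist crop [[178.1134 148.8381]
 [148.1349 148.8643]
 [169.5846 169.9427]]
```

The top view puts the nose within about 1 mm of the hole. I'll lower it step by step, watching the force.

>>> move_arm(delta_pos=[[0.0015,-0.0006,0.0003],[0.003,-0.0012,0.0008],[0.0045,-0.0018,0.0012],[0.006,-0.0024,0.0017],[0.0067,-0.0028,0.002],[0.0067,-0.0028,0.002]], dr=[[0,0,0],[0,0,0],[0,0,0],[0,0,0],[0,0,0],[0,0,0]], hand=[0,0,0,0,0,0])

```text
t: 13.55
tool_pos: [0.5933, 0.0497, 0.2649]
tcp_rot: [0.371, 0.608, 0.584, -0.389]
force: [-0.9, -0.4, -7.3]
opening: 0.0154
```

>>> move_arm(delta_pos=[[0.0009,-0.0003,0.0004],[0.0018,-0.0007,0.0008],[0.0027,-0.0011,0.0012],[0.0035,-0.0015,0.0016],[0.0035,-0.0015,0.0016]], dr=[[0,0,0],[0,0,0],[0,0,0],[0,0,0],[0,0,0]], hand=[0,0,0,0,0])

```text
t: 14.05
tool_pos: [0.5917, 0.0498, 0.2611]
tcp_rot: [0.371, 0.608, 0.584, -0.389]
force: [-1.3, -0.1, -7.2]
opening: 0.0157
```

```bash
python3 - <<'E'
from h import *
T,s=pose();print(s["t"],s["force"],s["wrist_torque"])
a,_=delta(tilted([-.0622,-.074,.107])); a=-a*1000
d=[a[1],-(a[0]*np.cos(B)+a[2]*np.sin(B))];print(d,model(d), "sideways",a[0]*np.sin(B)-a[2]*np.cos(B))
E
```

```text
14.05 [-1.326  -0.0716 -7.2119] [-0.7853  0.2014  0.0359]
[np.float64(58.74147738199365), np.float64(171.50281002575605)] (array([ 0.9164, -0.11  ]), array([ -9.8749, 224.0002]), array([ -7.6787, 243.8793])) sideways -1.661520562198703
```

>>> move_arm(delta_pos=[[0.0,0.0009,0.0],[0.0009,0.0005,0.0004],[0.0018,0.0001,0.0008],[0.0027,-0.0002,0.0012],[0.0035,-0.0005,0.0016],[0.0035,-0.0005,0.0016]], dr=[[0,0,0],[0,0,0],[0,0,0],[0,0,0],[0,0,0],[0,0,0]], hand=[0,0,0,0,0,0])

```text
t: 14.65
tool_pos: [0.5911, 0.05, 0.2572]
tcp_rot: [0.371, 0.608, 0.584, -0.389]
force: [-5.2, 0.9, -4.1]
opening: 0.0153
```

```bash
cat > st.py <<'E'
from h import *
T,s=pose();print(s["t"],s["force"],s["wrist_torque"],s["opening"])
a,_=delta(tilted([-.0622,-.074,.107])); a=-a*1000
d=[a[1],-(a[0]*np.cos(B)+a[2]*np.sin(B))];print(np.round(d,1),*model(d), "sideways",a[0]*np.sin(B)-a[2]*np.cos(B))
E
python3 st.py
```

```text
14.65 [-5.1955  0.9487 -4.0554] [-0.4224  0.8113  0.5357] 0.015307483099043877
[ 58.1 167.6] [ 0.8896 -0.0805] [ -8.8554 219.9494] [ -7.247  239.8846] sideways -1.4913303586786242
```

>>> move_arm(delta_pos=[[0,-0.0005,0],[0,-0.001,0],[0,-0.001,0]], dr=[[0,0,0],[0,0,0],[0,0,0]], hand=[0,0,0])

```text
t: 14.95
tool_pos: [0.5906, 0.0499, 0.2574]
tcp_rot: [0.371, 0.609, 0.584, -0.388]
force: [-1.9, 0.6, -6.1]
opening: 0.0154
```

```bash
python3 st.py
```

```text
14.95 [-1.9007  0.6473 -6.0808] [-0.506   0.4279  0.172 ] 0.015362358899092361
[ 57.7 167.7] [ 0.8901 -0.0837] [ -9.3992 220.0672] [ -7.7264 239.9972] sideways -1.6850001096275946
```

>>> move_arm(delta_pos=[[0.0008,-0.0008,0.0004],[0.0017,-0.0012,0.0008],[0.0026,-0.0015,0.0012],[0.0035,-0.0019,0.0016],[0.0035,-0.0019,0.0016]], dr=[[0,0,0],[0,0,0],[0,0,0],[0,0,0],[0,0,0]], hand=[0,0,0,0,0])

```text
t: 15.45
tool_pos: [0.5886, 0.0499, 0.2534]
tcp_rot: [0.371, 0.609, 0.584, -0.389]
force: [-0.7, -0.3, -7.8]
opening: 0.0151
```

```bash
python3 st.py
```

```text
15.45 [-0.7435 -0.2835 -7.7783] [-0.8609  0.1411  0.01  ] 0.015130447449656581
[ 55.7 163.7] [ 0.8622 -0.0633] [-10.2621 215.9852] [ -8.9965 235.9452] sideways -1.7190455563490232
```

>>> move_arm(delta_pos=[[0.0011,-0.0004,0.0005],[0.0022,-0.0008,0.001],[0.0033,-0.0012,0.0015],[0.0044,-0.0016,0.0021],[0.0044,-0.0016,0.0021]], dr=[[0,0,0],[0,0,0],[0,0,0],[0,0,0],[0,0,0]], hand=[0,0,0,0,0])

```text
t: 15.95
tool_pos: [0.5868, 0.05, 0.2485]
tcp_rot: [0.371, 0.608, 0.584, -0.389]
force: [-0.6, -0.9, -8.6]
opening: 0.0153
```

```bash
python3 st.py
```

```text
15.95 [-0.6465 -0.8826 -8.556 ] [-0.9442 -0.0076 -0.0453] 0.015252570484877373
[ 53.9 158.8] [ 0.8287 -0.0348] [-10.342  210.9973] [ -9.6468 230.9852] sideways -1.7180039963513778
```

>>> move_arm(delta_pos=[[0.001,-0.0003,0.0005],[0.002,-0.0007,0.0009],[0.0029,-0.001,0.0013],[0.0029,-0.001,0.0013]], dr=[[0,0,0],[0,0,0],[0,0,0],[0,0,0]], hand=[0,0,0,0])

```text
t: 16.35
tool_pos: [0.5862, 0.05, 0.2457]
tcp_rot: [0.371, 0.609, 0.584, -0.388]
force: [0.4, -0.9, -4.7]
opening: 0.0156
```

```bash
python3 st.py
```

```text
16.35 [ 0.3705 -0.8928 -4.7368] [-0.7293 -0.046  -0.1526] 0.015554141139855785
[ 53.4 156. ] [ 0.8096 -0.0157] [ -9.7674 208.1306] [ -9.4534 228.1281] sideways -1.707433688652877
```

>>> move_arm(delta_pos=[[0.0005,-0.0002,0.0002],[0.0009,-0.0003,0.0004],[0.0009,-0.0003,0.0004]], dr=[[0,0,0],[0,0,0],[0,0,0]], hand=[0,0,0])

```text
t: 16.65
tool_pos: [0.586, 0.05, 0.2449]
tcp_rot: [0.371, 0.609, 0.584, -0.388]
force: [1.5, -3.2, 1.5]
opening: 0.015
```

```bash
python3 - <<'E'
exec(open("st.py").read())
for c in("top","wrist"):
    im=camera(c)[:,:,::-1];cv2.imwrite(f"pics/{c}8.png",im)
a=cv2.imread("pics/top8.png");b=cv2.imread("pics/wrist8.png")
cv2.imwrite("pics/c8.png",np.hstack([cv2.resize(a[190:290,140:240],(400,400),interpolation=cv2.INTER_CUBIC),cv2.resize(b[60:260,180:380],(400,400),interpolation=cv2.INTER_CUBIC)]))
E
```

```text
16.65 [ 1.4899 -3.2345  1.493 ] [-0.7444 -0.1707 -0.1569] 0.01501116376648986
[ 53.3 155.2] [ 0.8042 -0.0099] [ -9.5088 207.3305] [ -9.3104 227.3295] sideways -1.7635483515994252
```

View pics/c8.png

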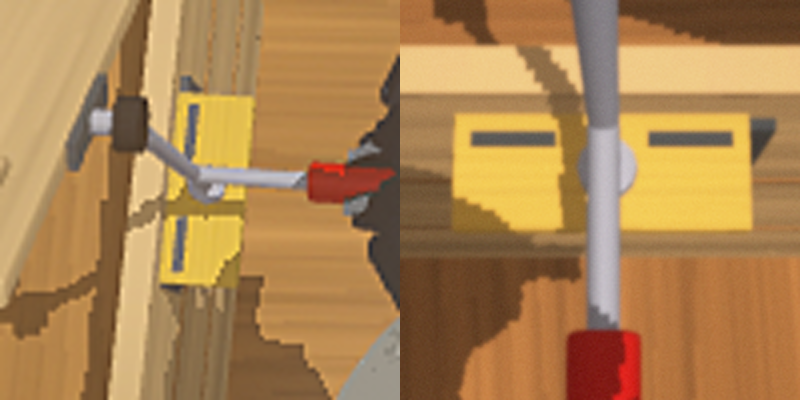

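The collar sits on the brass plate over the hole, centred at about (605,168) in the wrist half, with no gap visible. The load has passed from the gripper to the plate (fz went from -8.6 to +1.5 N). I'll release gently.

>>> move_arm(delta_pos=[[0,0,0],[0,0,0],[0,0,0],[0,0,0],[0,0,0],[0,0,0],[0,0,0],[0,0,0]], dr=[[0,0,0],[0,0,0],[0,0,0],[0,0,0],[0,0,0],[0,0,0],[0,0,0],[0,0,0]], hand=[0.018,0.02,0.025,0.03,0.04,0.05,0.05,0.05])

```text
t: 17.55
tool_pos: [0.5857, 0.0501, 0.2446]
tcp_rot: [0.371, 0.609, 0.584, -0.388]
force: [-0.2, 0.4, -0.6]
opening: 0.0502
```

```bash
python3 - <<'E'
exec(open("st.py").read())
im=camera("wrist")[:,:,::-1];cv2.imwrite("pics/wrist9.png",im)
b=cv2.imread("pics/wrist8.png");print("diff",[np.abs(im[r:r+20,230:330].astype(int)-b[r:r+20,230:330]).mean().round(1) for r in range(60,260,20)])
E
```

```text
17.55 [-0.212   0.4096 -0.6032] [-0.1658  0.0391 -0.0066] 0.050153001646337035
[ 52.8 154.9] [ 0.8023 -0.0114] [-10.1112 207.0463] [ -9.8837 227.045 ] sideways -1.6369533365867284
diff [np.float64(3.0), np.float64(4.0), np.float64(3.2), np.float64(3.8), np.float64(3.8), np.float64(3.5), np.float64(4.5), np.float64(4.5), np.float64(3.7), np.float64(3.8)]
```

The grip is released and the picture hardly changes, so the rod and lid stayed put. I'll retreat along the tool axis.

>>> move_arm(delta_pos=[[-0.005,0,0],[-0.015,0,0],[-0.03,0,0],[-0.05,0,0],[-0.07,0,0],[-0.09,0,0],[-0.11,0,0],[-0.13,0,0],[-0.14,0,0],[-0.14,0,0]], dr=[[0,0,0],[0,0,0],[0,0,0],[0,0,0],[0,0,0],[0,0,0],[0,0,0],[0,0,0],[0,0,0],[0,0,0]], hand=[0.05,0.05,0.05,0.05,0.05,0.05,0.05,0.05,0.05,0.05])

```text
t: 18.6
tool_pos: [0.5838, -0.0097, 0.3728]
tcp_rot: [0.372, 0.609, 0.583, -0.388]
force: [-0.2, 0.2, -0.4]
opening: 0.0499
```

```bash
python3 - <<'E'
from h import *
T,s=pose();print(s["t"],s["force"],s["tool_pos"])
for c in("top","scene"):
    cv2.imwrite(f"pics/{c}10.png",camera(c)[:,:,::-1])
a=cv2.imread("pics/top10.png");b=cv2.imread("pics/scene10.png")
cv2.imwrite("pics/c10.png",np.hstack([cv2.resize(a[140:340,100:380],(420,300)),cv2.resize(b[0:320,180:560],(356,300))]))
for l in["jar_mid","oil_mid","scoop_grip"]: print(l,[(np.round(d["position"],1),round(d["conf"],2)) for d in nets.find_in(l,"top")[:2]])
E
```

```text
18.6 [-0.1562  0.2279 -0.3671] [ 0.5838 -0.0097  0.3728]
jar_mid [(array([348.2, 290.6]), 0.55)]
oil_mid []
scoop_grip [(array([190.9, 241.4]), 0.55)]
```

View pics/c10.png

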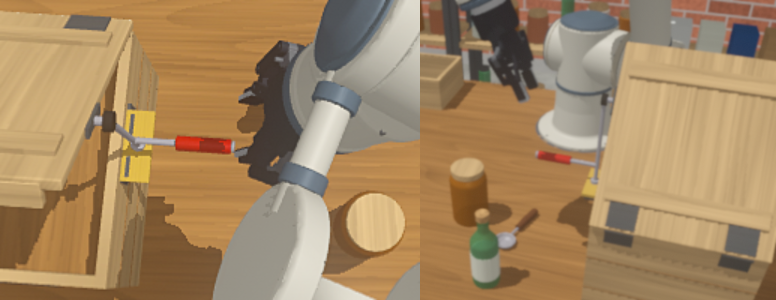

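The lid stands open on the rod: in the top half the collar is on the plate at (139,147) and the grip is free. The jar, bottle and scoop are undisturbed in the scene half, and the arm is clear. I'll hand it in.

```bash
python3 -c "
from rig import bot,sensors
print(sensors.observe()['t'],bot.finish_job())"
```

```text
the job is handed in; nothing more can be done
18.85 None
```

The lid stands propped open on the stay rod, and I handed the job in at about 18.9 s of the 72 s allowed. I gripped the red handle and raised the lid with the rod in front of the catch plate. I then swung the nose back over the hole, which was about 9–10 mm forward of nominal, and lowered it until the collar sat on the plate.

**Seating:**
- The nose touched the hole's rear edge once, at a few newtons, and I shifted it forward to clear it.
- The vertical force on the gripper went from -8.6 to +1.5 N as the plate took the load. I never measured the plate load itself; I put it at about 10 N, below the 20 N limit.
- The lid angle worked out from the arm's position is about 0.80 rad.

**Release:** The rod and lid did not move when I let go. After backing off, the gripper touched nothing, with about 0.4 N at the wrist.

**Jar, oil bottle and scoop:** They look undisturbed in the last scene picture. The final network check from the top camera could not confirm the bottle or the scoop, because the arm covered them. It missed the bottle and placed the scoop on the catch plate, so I went by the picture.

**Joint limit:** During the approach, joint 6 briefly read -3.082 against its stated limit of -3.08. I turned it back straight away, but I don't know whether that counts as passing its range.

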